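# Hang the mixer wheel on the J-hook

## Task

Lift the spoked mixer wheel out of its bench cradle by the top of its rim and hang it by the rim on the forked J-hook of the stand: bring the rim over both upturned tips, then press it gently down past the two spring keepers until it sits fully home on both prongs with both keepers closed above it, seat it with a firm push of 12 to 18 newtons on the prongs, and let go. The hook's height is not known exactly, so feel for it, and never load the hook with more than 25 newtons. Leave everything else on the bench where it is.

Things in the scene. Friction and masses are not known exactly. Their poses are not given: they have to be found in the camera images.
- wheel_top (a point): where to grip: top of the wheel's rim, centre of its 12 mm round tube where the upper spoke meets it, fingers closing along x, one on each face. Axes: x along the axle, z from the wheel's centre to here. The aluminium wheel is 192 mm across, its tube's centre line 90 mm from the centre; it stands upright in the cradle
- wheel_center (a point): centre of the same wheel, 90 mm below wheel_top, same axes. Black hub 36 mm across, 24 mm thick; three 8 mm spokes, one straight up, two slanting down at 30 degrees either side of straight down; 0.22 to 0.42 kg
- wheel: the wheel's body; origin and axes as wheel_center
- cradle: grey fixed bench cradle, base 110 x 150 mm; two upright plates 70 mm high with a 15 mm slot between, in which the wheel stands, its centre 112 mm above the bench. Origin on the bench under the slot; the slot runs along y, the axle along x
- hook_stand: fixed steel stand with a forked J-hook: two prongs of 8 mm bar at y = +46 and -46 mm. Origin on the bench under the middle of the throat; x points from the upturned tips to the post (x = 70 mm), so the rim comes over the tips along +x, axle along x, then down. The telescopic post is clamped: the seats' top lies 195 to 245 mm above the bench, unreported
- hook_base (a point): same point and axes as hook_stand. Each prong: a level seat, a tip at x = -14 mm whose top is 51 mm above the seat, a stem at x = 24 mm rising 52 mm above it; throat free from x = -10 to 20 mm. Behind the stems all is lower than the seat. Fully home the rim lies on both seats, wheel_top 19 mm above and wheel_center 71 mm below the seats' top
- keeper_left (a joint): spring keeper of the prong at y = +46 mm: steel finger 29 mm long, 5 mm thick, hinged on the stem 46 mm above the seat, sloping down across the throat to the tip. 0 rad closed, grows as pushed down (stop 1.1). The wheel's weight does not open it; pressing the wheel past both takes some 5 to 15 N in all
- keeper_right (a joint): the same for the prong at y = -46 mm. The keepers spring shut above the rim when it is still 4 to 10 mm above the seats; the seats themselves do not give
- tip_box: closed clear pipette-tip box, 110 x 75 x 55 mm; to be left alone. Origin under its centre
- reagent_jar: closed jar, 52 mm across, 85 mm tall; to be left alone. Origin under its centre
- beaker: glass beaker, 68 mm across, 85 mm tall; to be left alone. Origin under its centre
- marker: black marker pen lying down, 130 mm long, 14 mm thick; to be left alone. Origin under its centre (on its axis)
- kit_box: white kit box, 100 x 160 x 70 mm; to be left alone. Origin under its centre
- spray_bottle: white bottle, 68 mm across, 170 mm tall; to be left alone. Origin under its centre
- screwdriver: screwdriver lying down; to be left alone. Origin under its centre
There are look-alikes about, which are no part of the job. Of the things that look like the wheel, the smaller one is meant.

How it is judged:
On the way, in this order (a step that is already met when the one before it is completed fails the run):
1. the wheel is lifted out of the cradle by the fingers, its centre over 160 mm high (height (world z) of wheel_center above 0.16 m and contact force between wheel and the fingers above 1 N and contact force between wheel and cradle below 0.1 N), for 0.2 s.
2. the rim presses a keeper open (value of joint any of keeper_left, keeper_right above 0.35 rad and contact force between wheel and hook_stand above 1 N), for 0.05 s.
3. the rim is pressed home on the prongs, both keepers shut above it (value of joint each of keeper_left, keeper_right below 0.12 rad and contact force between wheel and hook_stand above 10 N), for 0.1 s.
At the end, for the whole second after the job is handed in: wheel hung by its rim on both prongs (centre -12..+20 mm in x, 15 mm in y of the stand's origin, 115 to 180 mm high; axle within 0.2 rad of the stand's x, top spoke within 0.35 rad of upright), both keepers shut above the rim (under 0.12 rad), released and at rest (x of wheel_center in the frame of hook_stand between -0.012 and 0.02 m and y of wheel_center in the frame of hook_stand between -0.015 and 0.015 m and value of joint each of keeper_left, keeper_right below 0.12 rad and height (world z) of wheel_center between 0.115 and 0.18 m and angle between the x axis of wheel_center and the x axis of hook_stand, either way round below 0.2 rad and angle between wheel_center's own z axis and vertical below 0.35 rad and contact force between wheel and hook_stand above 1 N and contact force between wheel and the fingers below 0.05 N and linear speed of wheel below 0.03 m/s and angular speed of wheel below 0.3 rad/s); the robot touches nothing.
It fails at once if the hook is loaded with more than 25 N (contact force between wheel and hook_stand above 25 N).
It fails at once if the hook stand is struck or pushed by the robot with more than 25 N (contact force between any of the arm, the fingers and hook_stand above 25 N).
It fails at once if one of the other loose things is moved more than 25 mm (distance of any of tip_box, reagent_jar, beaker, marker, kit_box, spray_bottle, screwdriver from where it was at the start of the episode above 0.025 m).
It also fails if it takes over 64 s, if anything falls off the work surface, if the arm or the gripper's body presses on something with over 40 N, if the wrist force passes 120 N, or if a joint passes its speed limit or range.

## Robot

A 7-joint arm with a two-finger parallel gripper is mounted at the origin on the work surface. World frame = base frame: x ahead of the robot, y to its left, z up, the work surface at z = 0. Lengths are in m, angles in rad, forces in N, time in s.
With the tool pointing down it reaches from about 0.4 to 0.85 m from the base axis. Payload 10.4 kg.
Tool frame: the origin (TCP) lies at the very end of the fingers, on their centre line; the grasp point (between the pads) lies 19 mm behind it; z points along the fingers, y is the line along which they close (so a half turn about z gives the same grasp; the last joint's range is limited). The gripper opens to 87 mm and grips with 3 to 60 N. Pads are 19 mm wide; open, the fingers measure 117 mm over their backs; the gripper's body (75 mm by 190 mm) begins 51 mm behind the grasp point.
Start: joints at [-0.023, 0.332, -0.065, 1.46, 0.022, 1.35, -0.088], TCP at [0.625, 0, 0.223] pointing down, gripper open.
Joint ranges: [-2.6, 2.6], [-0.5, 2.12], [-1.47, 1.34], [0.16, 2.42], [-1.27, 4.41], [0.06, 2.06], [-2.6, 2.6]. Speed limits (rad/s): [2.22, 2.22, 2.79, 2.79, 3.14, 3.14, 3.14].

## Interface

Orientations are given as a unit quaternion [x, y, z, w].
In Python, from bench import * gives the robot as it stands.
- The arm moves only by the tool step_arm, never from a script. Its arguments are lists of equal length, an entry for each row: "delta_pos": the shift along the world's x, y, z in units of 25 mm (1.0 is 25 mm), a list of three; "turn": the turn about the world's z in units of 0.12 rad (1.0 is 0.12 rad). In form: {"delta_pos": [[tx, ty, tz], ...], "turn": [turn, ...]}. A call has 1 to 12 rows; each row shifts and turns the commanded pose from where the row before left it; what a row does not reach is not made up. A row lasts 1/10 s, in which the tool goes at most 50 mm and 8.59 degrees, less where a joint would pass 70% of its speed; a pose out of reach is approached as far as the arm can. A call with a number of a shift or a turn outside -1 to 1 is refused whole. A call with a gripper value outside its range is refused whole. "grip" is the closure, from 0 (fully open) to 1 (shut), set as the call begins (left out, the last holds). The fingers move at their own pace and stop on an object; "newtons" is the grip in N (left out, the last holds). Time passes only in rows, so rows that do not move let the fingers close. It gives the time, the measured TCP pose, the force, the opening and the grip force at its end, in the units of the state.
- read_state(): the state, without advancing time (a new reading comes with each control period).
- camera(name): name is "scene" or "side" or "wrist"; returns a dict with "image" (384x512x3 uint8, red, green, blue), "z_map" (384x512 float32, m along the optical axis (not along the pixel's ray), 0 where there is no reading), "mtx" (3x3 intrinsics, pixels), "view" (4x4, takes a point from world to camera coordinates). Camera axes: x right, y up, looking along -z (the intrinsics and any distortion apply to the point x, -y, -z); pixel columns grow to the right and rows downward; lengths in m; the calibration is good to about 2 mm. A picture is of the moment at which its call begins.
- close_job(): hands the job in; it is judged then, once.
The state is a dict: "time": time; "joint_positions": joint angles; "joint_vel": joint speeds; "joint_torque": joint torques, N m; "ee_pos": TCP position; "eef_rot": TCP orientation; "ft_force": force on the tool from outside, world axes, zero at the start; "torque": the same for the moment, N m; "width": finger opening in m; "grip_force": force on a finger pad.
Only numpy, scipy, OpenCV 4.12 (cv2) and the standard library are available. Lean on these libraries where they do the work, as an engineer would, in place of code of your own. Each camera call takes 0.05 s, during which the arm holds its last target. There are 200 camera calls.

## Working session

There is one attempt and no reset: what is moved stays moved. The work goes in short steps, Python scripts to look and compute and a tool call to move; the robot and the scene stay as the last step left them, time stands still between calls to the robot, and variables do not carry over. Pictures are saved under pics/ and viewed, at most 10 in all, crops included, and the job is handed in when it is done.

Besides the shell and the picture viewer there is one more tool, called by a JSON object that holds its "name" and its "arguments". step_arm: Moves the arm, as the interface text tells. Shifts and turns lie within -1 to 1; 1 stands for 25 mm of shift or 0.12 rad of turn. Its arguments: {"type":"object","properties":{"delta_pos":{"type":"array"},"turn":{"type":"array"},"grip":{"type":"number"},"newtons":{"type":"number"}},"required":["delta_pos","turn"]}

```bash
ls; mkdir -p pics
cat > h.py <<'E'
from bench import *
import numpy as np, cv2
def pts(c):
    z=c["z_map"];K=c["mtx"];V=np.linalg.inv(c["view"])
    v,u=np.mgrid[:z.shape[0],:z.shape[1]]
    P=np.stack([(u-K[0,2])/K[0,0]*z,-(v-K[1,2])/K[1,1]*z,-z,np.ones_like(z)],-1)
    return (P@V.T)[...,:3]
def save(n,im): cv2.imwrite("pics/"+n,np.ascontiguousarray(im[...,::-1]))
E
python3 - <<'E'
from h import *
s=read_state();print(s)
for n in("scene","side"):
    c=camera(n);np.savez(n+"0.npz",**c);save(n+"0.png",c["image"]);print(n,c["mtx"],c["view"],(c["z_map"]>0).mean())
E
```

```text
pics
{'time': 0.0, 'joint_positions': array([-0.02259449,  0.33283136, -0.06471594,  1.46096317,  0.02163046,
        1.34989689, -0.08850417]), 'joint_vel': array([-0.00121849,  0.00037041,  0.00197605,  0.00304074, -0.00141631,
       -0.00065987, -0.00039524]), 'joint_torque': array([-1.20520472e-04, -6.23245955e+01,  2.44190963e-02, -3.89891267e+01,
       -6.13984605e-02,  3.97891912e-02,  1.87085252e-04]), 'ee_pos': array([ 6.24604672e-01, -1.08314584e-05,  2.21768854e-01]), 'eef_rot': array([ 7.07094754e-01,  7.07118461e-01, -5.26963782e-04, -4.62382615e-04]), 'ft_force': array([-0.89220914,  0.5951953 , -0.43198384]), 'torque': array([ 0.00682245,  0.02977177, -0.01979921]), 'grip_force': 0.0, 'width': 0.08713966776440174}
scene [[482.74372381   0.         248.13736551]
 [  0.         482.74372381 192.95431301]
 [  0.           0.           1.        ]] [[ 0.82486564  0.56526908 -0.00821833 -0.44796006]
 [-0.4804971   0.70867377  0.51662754  0.16752041]
 [ 0.29785769 -0.42219942  0.8561708  -1.93870563]
 [ 0.          0.          0.          1.        ]] 0.9961751302083334
side [[494.04973376   0.         249.62319125]
 [  0.         494.04973376 195.54718906]
 [  0.           0.           1.        ]] [[ 0.94201571 -0.33503378 -0.01894099 -0.48533041]
 [ 0.2690984   0.72049249  0.63912176 -0.28673389]
 [-0.20048054 -0.60715974  0.7688723  -1.36974224]
 [ 0.          0.          0.          1.        ]] 0.996124267578125
```

View pics/scene0.png

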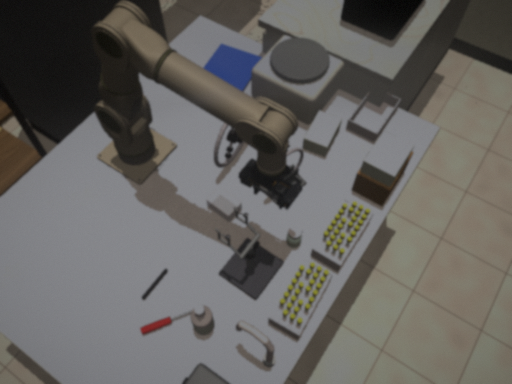

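View pics/side0.png

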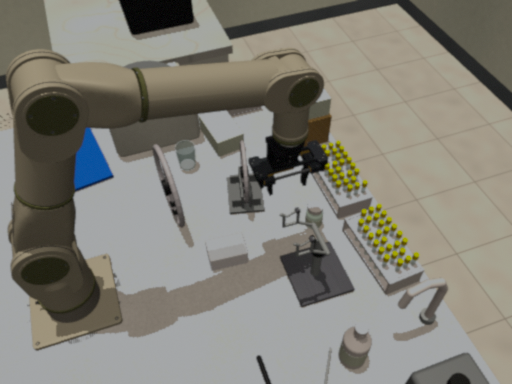

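The side view shows two wheels: a large one at about (168,185), and a small one standing in the grey cradle at about (244,165). The cradle is at (244,195). The hook stand is at about (315,265), with its prongs at (290-320,215-240). The curved pipe at (430,300) is another look-alike. By the description, the wheel I want is the small one at (244,165). I'll check it in a close crop with 3D points.

Run:
```python
from h import *
c=dict(np.load("side0.npz"));P=pts(c)
im=c["image"][125:310,140:360];im=cv2.resize(im,None,fx=3.6,fy=3.2,interpolation=cv2.INTER_CUBIC)
save("crop1.png",np.clip(im*1.5,0,255).astype(np.uint8)[:600])
# wheels: points by region
for n,(u0,u1,v0,v1) in dict(big=(150,190,140,230),small=(225,268,135,218),hook=(275,360,200,305)).items():
    Q=P[v0:v1,u0:u1].reshape(-1,3)
    for a,b in((.003,.02),(.02,.06),(.06,.09),(.09,.15),(.15,.19),(.19,.23),(.23,.3)):
        q=Q[(Q[:,2]>a)&(Q[:,2]<b)]
        if len(q)>3: print(n,a,b,len(q),q.min(0).round(3),np.median(q,0).round(3),q.max(0).round(3))
```

```text
big 0.003 0.02 365 [0.251 0.121 0.003] [0.329 0.292 0.005] [0.431 0.501 0.02 ]
big 0.02 0.06 361 [0.318 0.097 0.02 ] [0.397 0.41  0.039] [0.446 0.496 0.06 ]
big 0.06 0.09 287 [0.318 0.079 0.06 ] [0.403 0.357 0.075] [0.448 0.423 0.09 ]
big 0.09 0.15 256 [0.315 0.069 0.09 ] [0.329 0.18  0.125] [0.399 0.357 0.15 ]
big 0.15 0.19 139 [0.317 0.07  0.15 ] [0.333 0.088 0.167] [0.348 0.315 0.19 ]
big 0.19 0.23 136 [0.318 0.085 0.19 ] [0.337 0.108 0.21 ] [0.347 0.3   0.23 ]
big 0.23 0.3 229 [0.321 0.119 0.231] [0.333 0.174 0.248] [0.344 0.273 0.26 ]
small 0.003 0.02 925 [0.481 0.078 0.003] [0.56  0.185 0.011] [0.727 0.447 0.02 ]
small 0.02 0.06 424 [0.51  0.121 0.02 ] [0.571 0.232 0.037] [0.634 0.4   0.06 ]
small 0.06 0.09 233 [0.535 0.101 0.06 ] [0.566 0.196 0.069] [0.627 0.411 0.09 ]
small 0.09 0.15 127 [0.539 0.096 0.09 ] [0.552 0.175 0.123] [0.586 0.276 0.15 ]
small 0.15 0.19 79 [0.539 0.105 0.151] [0.549 0.122 0.174] [0.583 0.25  0.19 ]
small 0.19 0.23 105 [0.55  0.005 0.191] [0.562 0.176 0.202] [0.583 0.238 0.23 ]
small 0.23 0.3 22 [ 0.536 -0.039  0.238] [ 0.537 -0.027  0.295] [0.571 0.032 0.3  ]
hook 0.003 0.02 3393 [ 0.529 -0.286  0.003] [ 0.662 -0.159  0.013] [0.878 0.124 0.02 ]
hook 0.02 0.06 652 [ 0.595 -0.237  0.02 ] [ 0.804 -0.01   0.05 ] [0.874 0.052 0.06 ]
hook 0.06 0.09 402 [ 0.64  -0.172  0.06 ] [ 0.729 -0.006  0.076] [0.866 0.035 0.09 ]
hook 0.09 0.15 130 [ 0.635 -0.178  0.09 ] [ 0.648 -0.165  0.123] [0.812 0.012 0.15 ]
hook 0.15 0.19 237 [ 0.637 -0.212  0.151] [ 0.65  -0.162  0.184] [ 0.663 -0.105  0.19 ]
hook 0.19 0.23 209 [ 0.563 -0.208  0.19 ] [ 0.602 -0.199  0.213] [ 0.651 -0.105  0.23 ]
hook 0.23 0.3 218 [ 0.557 -0.209  0.23 ] [ 0.594 -0.197  0.256] [ 0.613 -0.104  0.27 ]
```

View pics/crop1.png

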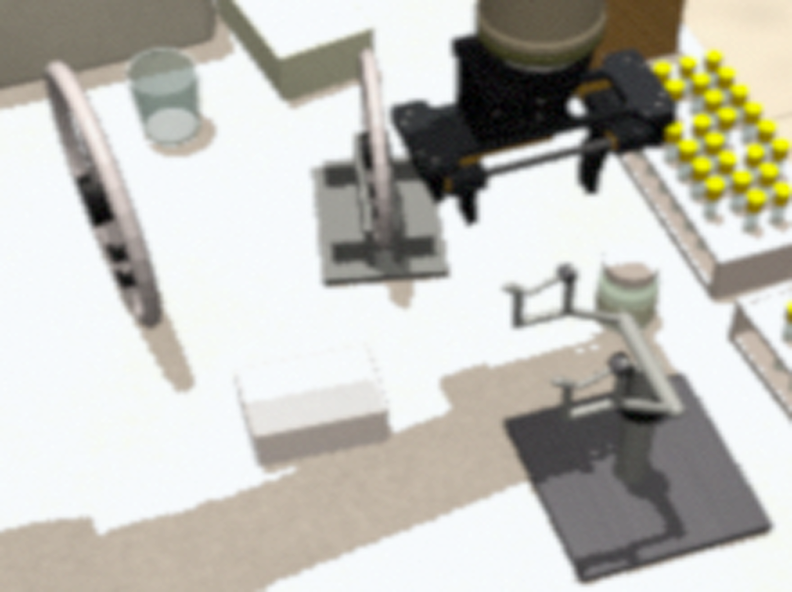

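The crop confirms it: the small wheel stands in the cradle (crop about (375,150)), and its top is at z≈0.205, as specified. The large one reaches z=0.26 and stands on the bench. The fork's prongs have tips at crop (515,290) and (565,385), with the post to the right. Next I'll fit the poses.

Run:
```python
from h import *
c=dict(np.load("side0.npz"));P=pts(c)
print("cam",np.linalg.inv(c["view"])[:3,3].round(2))
W=P[130:220,225:268].reshape(-1,3)
q=W[(W[:,2]>.095)&(W[:,2]<.215)&(W[:,0]<.6)&(W[:,0]>.53)&(W[:,1]>.07)&(W[:,1]<.3)]
m=np.median(q,0);print("wheel",len(q),q.min(0),q.max(0),m)
vx,vy,x0,y0=cv2.fitLine(q[:,:2].astype(np.float32),cv2.DIST_HUBER,0,.01,.01).ravel();print("plane dir yaw",np.degrees(np.arctan2(-vx,vy)),x0,y0)
A=np.c_[2*q[:,1],2*q[:,2],np.ones(len(q))];s=np.linalg.lstsq(A,(q[:,1:]**2).sum(1),rcond=None)[0];print("circ",s[:2],np.sqrt(s[2]+s[0]**2+s[1]**2))
t=q[q[:,2]>.195];print("top",len(t),t.mean(0),t.max(0))
H=P[200:310,270:360];im=c["image"][200:310,270:360]
b=(H[...,2]>.005)&(H[...,2]<.022)&(im.max(-1)<75)
r=cv2.minAreaRect(H[b][:,:2].astype(np.float32)*1000);print("base",b.sum(),r,np.median(H[b][:,2]))
# cradle
C=P[165:220,222:270];k=(C[...,2]>.006)&(C[...,2]<.03)&(C[...,1]<.32)
print("cradle",cv2.minAreaRect(C[k][:,:2].astype(np.float32)*1000),np.median(C[k][:,2]))
g=H[(H[...,2]>.14)&(H[...,2]<.3)]
np.save("fork.npy",g)
# plan + elevation plot of fork
o=np.full((560,780,3),255,np.uint8)
for p in g:
    col=tuple(int(x) for x in cv2.applyColorMap(np.uint8([[np.clip((p[2]-.14)/.14*255,0,255)]]),2)[0,0])
    cv2.circle(o,(int((p[0]-.53)*2500),int((-.08-p[1])*2500)+20),3,col,-1)
    cv2.circle(o,(int((p[0]-.53)*2500)+390,int((.28-p[2])*2500)+20),3,col,-1)
for i in range(6):
    cv2.putText(o,"%.2f"%(-.08-.02*i),(350,20+50*i),0,.4,(0,0,0)); cv2.putText(o,"%.2f"%(.28-.02*i),(740,20+50*i),0,.4,(0,0,0)); cv2.putText(o,"%.2f"%(.53+.02*i),(50*i,500),0,.4,(0,0,0))
cv2.imwrite("pics/fork.png",o)
```

```text
cam [ 0.26 -0.79  1.23]
wheel 303 [0.53856923 0.09592708 0.09526502] [0.5857509  0.27631499 0.21242246] [0.55429805 0.15273547 0.16861988]
plane dir yaw -13.223455 0.55925345 0.17211635
circ [0.17870634 0.14024417] 0.06652870681114353
top 87 [0.56363064 0.18330104 0.20294267] [0.57859625 0.23529916 0.21242246]
base 1036 ((654.681884765625, -158.48670959472656), (171.6207275390625, 154.22967529296875), 88.85903930664062) 0.01338275435310532
cradle ((560.4255981445312, 207.69744873046875), (217.12240600585938, 124.65448760986328), 83.58872985839844) 0.012044875189596294
```

View pics/fork.png

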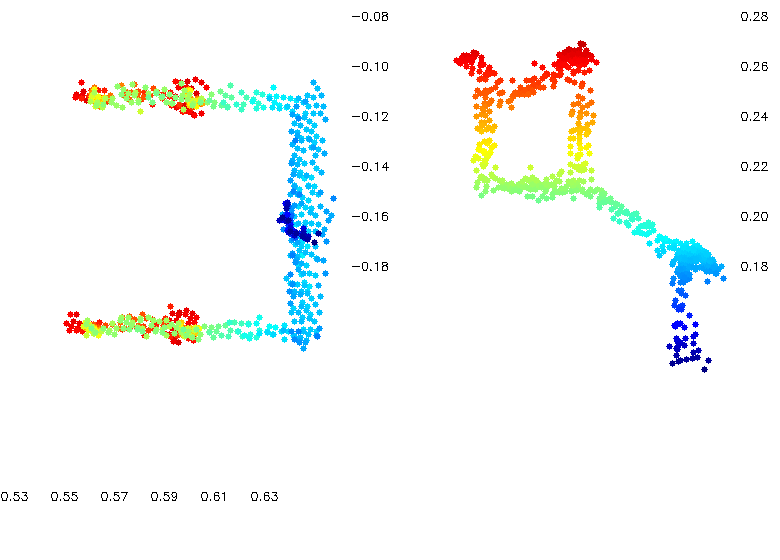

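The fork is clear: prongs at y≈-0.111 and -0.203, tips at x≈0.566, stems at x≈0.606 and seats at z≈0.214. Now I'll move above the wheel for a close look.

{"name": "step_arm", "arguments": {"delta_pos": [[0,0,1],[0,0,1],[0,0.5,1],[-0.4,1,1],[-0.4,1,0],[-0.4,1,0],[-0.4,1,0],[-0.4,1,0],[-0.4,0.5,0],[0,0,0],[0,0,0]], "turn": [0,0,0,0,0,0,0,0,0,0,0], "grip": 0}}

```text
time: 1.2
ee_pos: [0.5653, 0.1489, 0.3225]
eef_rot: [0.707, 0.707, -0.0, 0.0]
ft_force: [0.6, -0.3, 0.8]
width: 0.0868
grip_force: 0.0
```

Run:
```python
from h import *
print(read_state()["ee_pos"],read_state()["ft_force"])
c=camera("wrist");np.savez("w1.npz",**c);P=pts(c)
save("w1.png",np.clip(c["image"]*1.3,0,255).astype(np.uint8));print(np.linalg.inv(c["view"])[:3,3])
q=P.reshape(-1,3);q=q[(abs(q[:,0]-.562)<.06)&(abs(q[:,1]-.18)<.12)]
for a,b in((.03,.06),(.065,.076),(.15,.18),(.18,.196),(.196,.203),(.203,.215),(.215,.3)):
    s=q[(q[:,2]>a)&(q[:,2]<b)]
    if len(s)>5:print(a,b,len(s),s.min(0).round(4),s.mean(0).round(4),s.max(0).round(4))
s=q[(q[:,2]>.15)&(q[:,2]<.215)].astype(np.float32)
l=cv2.fitLine(s[:,:2],cv2.DIST_HUBER,0,.01,.01).ravel();print("line",l,np.degrees(np.arctan2(-l[0],l[1])))
yz=s[:,1:];A=np.c_[2*yz,np.ones(len(yz))];k=np.linalg.lstsq(A,(yz**2).sum(1),rcond=None)[0];print(k[:2],np.sqrt(k[2]+k[0]**2+k[1]**2))
g=np.load("fork.npy").astype(np.float32)
for n,m in dict(L=(g[:,1]>-.12)&(g[:,0]<.635),R=(g[:,1]<-.195)&(g[:,0]<.635),X=(g[:,0]>.642)&(g[:,2]>.17)&(g[:,1]<-.118)&(g[:,1]>-.198)).items():
    l=cv2.fitLine(g[m][:,:2],cv2.DIST_HUBER,0,.01,.01).ravel();print(n,l,np.degrees(np.arctan2(l[1],l[0])))
    for nn,mm in(("tip",(g[:,2]>.223)&(g[:,2]<.245)&(g[:,0]<.578)),("stem",(g[:,2]>.223)&(g[:,2]<.245)&(g[:,0]>.592)),("seat",(g[:,2]<.221)&(g[:,2]>.205)&(g[:,0]>.574)&(g[:,0]<.598))):
        if n!="X":print("  ",nn,(m&mm).sum(),g[m&mm].mean(0),np.percentile(g[m&mm][:,2],[5,95]))
```

```text
[0.56527816 0.14886673 0.32253766] [ 0.5536167  -0.32090019  0.83389718]
[0.56515983 0.21668191 0.48411828]
0.03 0.06 517 [0.5124 0.1244 0.0303] [0.5667 0.1923 0.0414] [0.6219 0.2609 0.0594]
0.065 0.076 620 [0.5392 0.1119 0.0654] [0.5648 0.197  0.0692] [0.5988 0.2692 0.0759]
0.15 0.18 306 [0.5425 0.1086 0.1504] [0.5743 0.216  0.1689] [0.5936 0.2758 0.18  ]
0.18 0.196 495 [0.548  0.1264 0.18  ] [0.5707 0.2008 0.1892] [0.5886 0.2563 0.196 ]
0.196 0.203 515 [0.5541 0.1469 0.196 ] [0.5693 0.1957 0.2   ] [0.5822 0.2359 0.203 ]
0.203 0.215 567 [0.5583 0.1616 0.203 ] [0.5684 0.1922 0.2053] [0.5773 0.2214 0.2092]
line [0.24706826 0.9689981  0.57019    0.19926865] -14.304094
[0.19158845 0.11680942] 0.08906650328944064
L [ 0.99929595 -0.03751838  0.5977805  -0.11170902] -2.150149
   tip 15 [ 0.56870914 -0.11113022  0.2337194 ] [0.22531723 0.2427855 ]
   stem 17 [ 0.6073246  -0.11176158  0.23515713] [0.22625124 0.24270659]
   seat 28 [ 0.5864482  -0.11040414  0.21295616] [0.20888312 0.21609192]
R [ 0.99998194 -0.00600805  0.58592653 -0.20344612] -0.3442381
   tip 19 [ 0.5672654  -0.20366356  0.23254366] [0.22382656 0.24349951]
   stem 17 [ 0.60505825 -0.20403053  0.23469684] [0.22605255 0.24385224]
   seat 31 [ 0.5868125  -0.20245907  0.21362732] [0.2098693  0.21714561]
X [ 0.01824345  0.9998336   0.6505658  -0.15832366] 88.954666
```

View pics/w1.png

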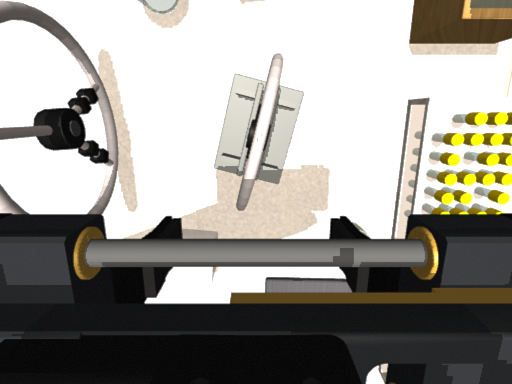

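The wrist view shows the wheel edge-on from (277,60) to (242,205), tilted -14°. Its rim top is at (0.5685, 0.192, 0.208), and the fitted radius of 89 mm with centre z≈0.113 agrees with the given sizes. I'll turn, align and descend.

{"name": "step_arm", "arguments": {"delta_pos": [[0.12,0.9,0],[0,0.84,-0.4],[0,0,-1],[0,0,-1],[0,0,-1],[0,0,-0.8],[0,0,-0.6],[0,0,-0.4],[0,0,-0.4],[0,0,0],[0,0,0]], "turn": [-0.7,-0.7,-0.68,0,0,0,0,0,0,0,0]}}

```text
time: 2.35
ee_pos: [0.5683, 0.1936, 0.1831]
eef_rot: [0.79, 0.614, 0.0, 0.0]
ft_force: [0.2, 0.3, -0.3]
width: 0.0872
grip_force: 0.0
```

Run:
```python
from h import *
s=read_state();print(s["ee_pos"],s["eef_rot"],s["ft_force"])
c=camera("side");P=pts(c);q=P[130:220,225:268].reshape(-1,3)
c=camera("wrist");P=pts(c);im=c["image"];save("w2.png",np.clip(im*1.3,0,255).astype(np.uint8))
q=P.reshape(-1,3);s=q[(abs(q[:,0]-.562)<.04)&(abs(q[:,1]-.18)<.12)&(q[:,2]>.15)&(q[:,2]<.215)]
print(len(s),s.min(0),s.mean(0),s.max(0))
```

```text
[0.56832382 0.19358434 0.18312789] [7.89633051e-01 6.13579238e-01 3.81326358e-04 1.34176773e-04] [ 0.17786627  0.33480702 -0.34168316]
4399 [0.52202817 0.16386201 0.15010214] [0.57060372 0.22462191 0.19334845] [0.59396065 0.27634033 0.21481068]
```

{"name": "step_arm", "arguments": {"delta_pos": [[0,0,0],[0,0,0],[0,0,0],[0,0,0],[0,0,0],[0,0,0],[0,0,0],[0,0,0]], "turn": [0,0,0,0,0,0,0,0], "grip": 1, "newtons": 50}}

```text
time: 3.25
ee_pos: [0.568, 0.1935, 0.1826]
eef_rot: [0.79, 0.614, 0.0, 0.0]
ft_force: [0.1, -0.5, 0.1]
width: 0.0309
grip_force: 0.0
```

{"name": "step_arm", "arguments": {"delta_pos": [[0,0,0.2],[0,0,0.4],[0,0,0.5],[0,0,0.5],[0,0,0.6],[0,0,0.6],[0,0,0.6],[0,0,0.5],[0,0,0.4],[0,0,0],[0,0,0],[0,0,0]], "turn": [0,0,0,0,0,0,0,0,0,0,0,0]}}

```text
time: 4.45
ee_pos: [0.5677, 0.1934, 0.2892]
eef_rot: [0.79, 0.614, -0.001, -0.0]
ft_force: [-1.1, -0.8, 1.1]
width: 0.0004
grip_force: 0.0
```

The fingers were still closing when I lifted, so they came up empty. I'll open them and look again.

{"name": "step_arm", "arguments": {"delta_pos": [[0,0,0.4],[0,0,0.4],[0,0,0.4],[0,0,0],[0,0,0],[0,0,0],[0,0,0],[0,0,0],[0,0,0],[0,0,0],[0,0,0],[0,0,0]], "turn": [0,0,0,0,0,0,0,0,0,0,0,0], "grip": 0}}

```text
time: 5.65
ee_pos: [0.568, 0.1935, 0.3201]
eef_rot: [0.79, 0.614, 0.0, 0.0]
ft_force: [0.1, 0.6, -0.2]
width: 0.0844
grip_force: 0.0
```

Run:
```python
from h import *
print(read_state()["ee_pos"],read_state()["ft_force"],read_state()["width"])
c=camera("wrist");P=pts(c);save("w3.png",np.clip(c["image"]*1.3,0,255).astype(np.uint8))
q=P.reshape(-1,3);q=q[(abs(q[:,0]-.562)<.06)&(abs(q[:,1]-.18)<.12)]
s=q[(q[:,2]>.15)&(q[:,2]<.215)].astype(np.float32)
t=s[s[:,2]>.203];print(len(s),t.mean(0),t.max(0))
l=cv2.fitLine(s[:,:2],cv2.DIST_HUBER,0,.01,.01).ravel();print("line",l,np.degrees(np.arctan2(-l[0],l[1])))
yz=s[:,1:];A=np.c_[2*yz,np.ones(len(yz))];k=np.linalg.lstsq(A,(yz**2).sum(1),rcond=None)[0];print(k[:2],np.sqrt(k[2]+k[0]**2+k[1]**2))
```

```text
[0.56801759 0.19352698 0.32007339] [ 0.05899075  0.6367054  -0.16660666] 0.08443325998093133
1674 [0.56776583 0.19254392 0.20527695] [0.5767976  0.21875936 0.208952  ]
line [0.24853903 0.9686219  0.5720442  0.2089959 ] -14.391074
[0.19204506 0.11737042] 0.08847192892223846
```

View pics/w3.png

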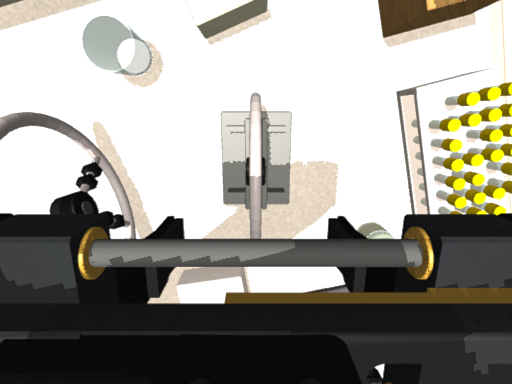

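The wheel hasn't moved: its rim runs upright at column 256, centred between the fingers. I'll descend again and wait this time for the grip to close.

{"name": "step_arm", "arguments": {"delta_pos": [[0,0,-1],[0,0,-1],[0,0,-1],[0,0,-0.9],[0,0,-0.7],[0,0,-0.5],[0,-0.04,-0.38],[0,0,0],[0,0,0]], "turn": [0,0,0,0,0,0,0,0,0], "grip": 0.5}}

```text
time: 6.6
ee_pos: [0.5683, 0.1926, 0.1837]
eef_rot: [0.79, 0.614, 0.0, 0.0]
ft_force: [0.7, -0.6, 0.2]
width: 0.0435
grip_force: 0.0
```

{"name": "step_arm", "arguments": {"delta_pos": [[0,0,0],[0,0,0],[0,0,0],[0,0,0],[0,0,0],[0,0,0],[0,0,0],[0,0,0],[0,0,0],[0,0,0],[0,0,0]], "turn": [0,0,0,0,0,0,0,0,0,0,0], "grip": 1, "newtons": 55}}

```text
time: 7.7
ee_pos: [0.5681, 0.1925, 0.1831]
eef_rot: [0.79, 0.614, 0.0, 0.0]
ft_force: [-0.8, 0.4, 0.8]
width: 0.0105
grip_force: 55.0
```

{"name": "step_arm", "arguments": {"delta_pos": [[0,0,0.2],[0,0,0.4],[0,0,0.6],[0,0,0.7],[0,0,0.7],[0,0,0.7],[0,0,0.6],[0,0,0.4],[0,0,0.3],[0,0,0],[0,0,0],[0,0,0]], "turn": [0,0,0,0,0,0,0,0,0,0,0,0]}}

```text
time: 8.9
ee_pos: [0.5677, 0.1924, 0.2971]
eef_rot: [0.79, 0.614, -0.001, -0.0]
ft_force: [0.1, 0.1, -3.3]
width: 0.0107
grip_force: 55.0
```

Run:
```python
from h import *
c=camera("wrist");P=pts(c);s=read_state();e=s["ee_pos"];print(e,s["ft_force"],s["torque"],s["width"],s["grip_force"])
q=P.reshape(-1,3);d=q[:,:2]-e[:2]
q=q[(abs(d[:,0])<.04)&(abs(d[:,1])<.11)&(d[:,1]>.02)&(q[:,2]>.17)&(q[:,2]<.325)].astype(np.float32)
print(len(q),q.min(0),q.max(0))
l=cv2.fitLine(q[:,:2],cv2.DIST_HUBER,0,.01,.01).ravel();print("line",l,np.degrees(np.arctan2(-l[0],l[1])))
ax=np.array([.247,.969]);t=(q[:,:2]-e[:2])@ax;A=np.c_[2*t,2*q[:,2],np.ones(len(t))];k=np.linalg.lstsq(A,t**2+q[:,2]**2,rcond=None)[0];print("circ (along,z)",k[:2],np.sqrt(k[2]+k[0]**2+k[1]**2))
```

```text
[0.56776901 0.19236551 0.29721398] [-1.31202825 -0.18459834 -2.49893643] [ 0.0388554   0.06746744 -0.03379393] 0.010555114782543572 54.99715793943324
2832 [0.5668199  0.2123858  0.24113323] [0.59529877 0.28319153 0.31972122]
line [0.25458366 0.96705073 0.5805717  0.24280953] -14.748917
circ (along,z) [0.00570448 0.23313262] 0.08475860631276656
```

Run:
```python
from h import *
P=np.r_[pts(dict(np.load("side0.npz"))).reshape(-1,3),pts(dict(np.load("scene0.npz"))).reshape(-1,3)]
m=(P[:,2]>.08)&(P[:,2]<.6)&(P[:,0]>.4)&(P[:,0]<.75)&(P[:,1]<.1)&(P[:,1]>-.36)
b=np.unique((P[m][:,:2]/.03).round().astype(int),axis=0,return_counts=True)
for k,n in zip(*b):
    s=P[m][((P[m][:,:2]/.03).round().astype(int)==k).all(1)]
    if n>4: print((k*.03).round(2),n,s[:,2].max().round(3),end="; ")
```

```text
[ 0.39 -0.06] 5 0.6; [ 0.42 -0.06] 40 0.6; [ 0.45 -0.06] 72 0.6; [ 0.48 -0.06] 109 0.6; [ 0.51 -0.06] 153 0.6; [ 0.54 -0.06] 259 0.6; [ 0.54 -0.03] 256 0.564; [0.54 0.  ] 178 0.34; [0.54 0.03] 119 0.34; [0.54 0.09] 16 0.132; [ 0.57 -0.21] 119 0.269; [ 0.57 -0.12] 103 0.272; [ 0.57 -0.09] 6 0.265; [ 0.57 -0.06] 425 0.6; [ 0.57 -0.03] 416 0.505; [0.57 0.  ] 413 0.501; [0.57 0.03] 73 0.394; [ 0.6  -0.21] 168 0.269; [ 0.6  -0.12] 144 0.27; [ 0.6  -0.09] 13 0.269; [ 0.6  -0.06] 486 0.6; [ 0.6  -0.03] 1071 0.523; [0.6 0. ] 66 0.503; [0.6  0.03] 20 0.442; [ 0.63 -0.21] 65 0.211; [ 0.63 -0.18] 20 0.196; [ 0.63 -0.15] 49 0.182; [ 0.63 -0.12] 59 0.262; [ 0.63 -0.06] 480 0.6; [ 0.63 -0.03] 1000 0.596; [0.63 0.  ] 22 0.354; [0.63 0.03] 6 0.334; [ 0.66 -0.21] 54 0.192; [ 0.66 -0.18] 196 0.193; [ 0.66 -0.15] 196 0.191; [ 0.66 -0.12] 134 0.192; [ 0.66 -0.06] 222 0.6; [ 0.66 -0.03] 699 0.6; [0.66 0.  ] 377 0.6; [0.66 0.03] 188 0.6; [0.66 0.06] 19 0.6; [ 0.69 -0.03] 340 0.593; [0.69 0.  ] 188 0.339; [0.69 0.03] 140 0.338; [ 0.72 -0.03] 124 0.341; [0.72 0.  ] 213 0.338; [0.72 0.03] 147 0.341; [0.75 0.  ] 41 0.094; [0.75 0.03] 26 0.091;
```

{"name": "step_arm", "arguments": {"delta_pos": [[-0.15,-0.5,0.1],[-0.15,-1,0.1],[-0.15,-1,0],[-0.2,-1,0],[-0.2,-1,0],[-0.2,-1,0],[-0.15,-0.5,0],[-0.1,0,0]], "turn": [0.3,0.3,0.3,0.3,0.3,0.3,0.12,0]}}

```text
time: 9.75
ee_pos: [0.5352, 0.0401, 0.3028]
eef_rot: [0.715, 0.699, -0.0, 0.0]
ft_force: [0.3, 0.7, -4.0]
width: 0.0111
grip_force: 55.0
```

{"name": "step_arm", "arguments": {"delta_pos": [[-0.3,-0.5,0],[-0.3,-0.9,0],[0,-1,0],[0,-1,0],[0,-1,0],[0,-1,0],[0,-1,0],[0,-0.8,0],[0,-0.5,0],[0,0,0],[0,0,0],[0,0,0]], "turn": [0,0,0,0,0,0,0,0,0,0,0,0]}}

```text
time: 10.95
ee_pos: [0.5208, -0.1484, 0.303]
eef_rot: [0.713, 0.701, 0.0, -0.0]
ft_force: [0.2, 0.8, -3.7]
width: 0.0105
grip_force: 55.0
```

Run:
```python
from h import *
s=read_state();print(s["ee_pos"],s["eef_rot"],s["ft_force"])
c=camera("side");np.savez("s2.npz",**c)
im=c["image"][110:310,215:400];save("s2.png",np.clip(cv2.resize(im,None,fx=3.5,fy=3,interpolation=cv2.INTER_CUBIC)*1.3,0,255).astype(np.uint8))
c=camera("wrist");np.savez("w4.npz",**c);P=pts(c).reshape(-1,3)
for n,y in(("L",-.109),("R",-.201)):
    q=P[(abs(P[:,1]-y)<.015)&(P[:,0]>.555)&(P[:,0]<.625)&(P[:,2]>.2)&(P[:,2]<.28)]
    t=q[(q[:,2]>.255)]
    for a,b in((.555,.578),(.59,.625)):
        u=t[(t[:,0]>a)&(t[:,0]<b)]
        if len(u)>2:print(n,a,len(u),u.mean(0),u[:,:2].min(0),u[:,:2].max(0))
```

```text
[ 0.52075089 -0.14836504  0.30302079] [ 7.13118264e-01  7.01043690e-01  2.21593166e-04 -1.94835552e-04] [ 0.20568408  0.80797711 -3.74991716]
L 0.555 205 [ 0.56785288 -0.10766875  0.26208248] [ 0.56090281 -0.11207224] [ 0.57593835 -0.10417995]
L 0.59 482 [ 0.60396397 -0.10883189  0.26319525] [ 0.59048845 -0.1151599 ] [ 0.61419601 -0.10297974]
```

View pics/s2.png

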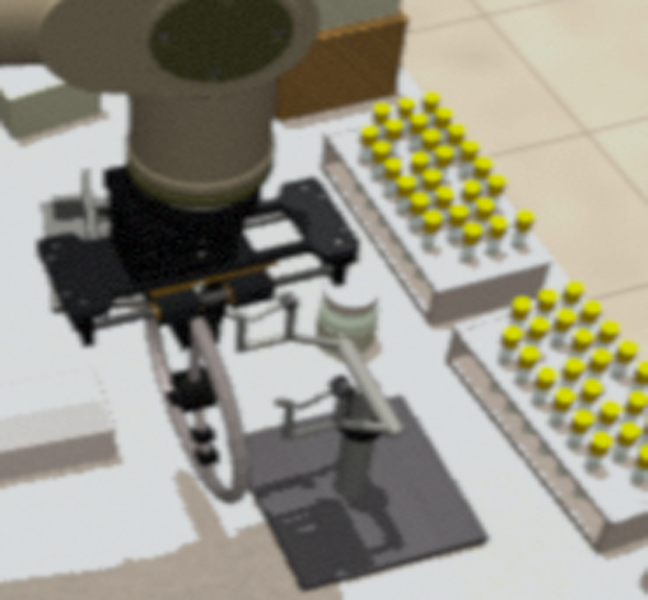

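The wheel hangs upright in front of the tips (rim crop (150-245,320-500), tips at (240,325) and (285,405)), with about 38 mm of clearance over them. I'll move in over the throat.

{"name": "step_arm", "arguments": {"delta_pos": [[0,-0.26,0],[0.3,0,0],[0.5,0,0],[0.6,0,0],[0.6,0,0],[0.4,0,0],[0.26,0,0],[0,0,0],[0,0,-0.4],[0,0,-0.4],[0,0,0],[0,0,0]], "turn": [0,0,0,0,0,0,0,0,0,0,0,0]}}

```text
time: 12.25
ee_pos: [0.5865, -0.1565, 0.2827]
eef_rot: [0.714, 0.7, -0.0, -0.0]
ft_force: [0.9, -0.3, -3.9]
width: 0.0107
grip_force: 55.0
```

Run:
```python
from h import *
s=read_state();print(s["ee_pos"],s["eef_rot"],s["ft_force"],s["torque"])
c=camera("side");np.savez("s3.npz",**c)
im=c["image"][170:290,240:370];save("s3.png",np.clip(cv2.resize(im,None,fx=5,fy=5,interpolation=cv2.INTER_CUBIC)*1.4,0,255).astype(np.uint8))
```

```text
[ 0.58654672 -0.15645792  0.28274515] [ 7.13907303e-01  7.00240126e-01 -1.78342118e-04 -3.10227113e-04] [ 0.92709116 -0.31474076 -3.92333494] [ 0.00705106 -0.04506044  0.0069061 ]
```

View pics/s3.png

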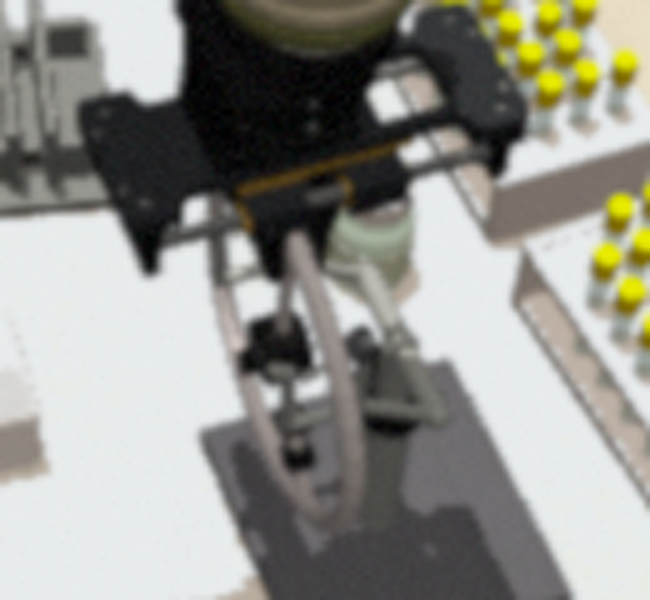

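The rim is now over both prongs, between the tips and the stems (crop (300-350,240-480)), with no contact. I'll lower it and feel for the keepers.

{"name": "step_arm", "arguments": {"delta_pos": [[0,0,-0.2],[0,0,-0.2],[0,0,-0.2],[0,0,-0.1],[0,0,0],[0,0,0]], "turn": [0,0,0,0,0,0]}}

```text
time: 12.9
ee_pos: [0.5871, -0.1565, 0.2656]
eef_rot: [0.714, 0.7, 0.0, 0.0]
ft_force: [0.1, 0.1, -3.4]
width: 0.0105
grip_force: 55.0
```

{"name": "step_arm", "arguments": {"delta_pos": [[0,0,-0.08],[0,0,-0.08],[0,0,-0.08],[0,0,0]], "turn": [0,0,0,0]}}

```text
time: 13.3
ee_pos: [0.5869, -0.1565, 0.2592]
eef_rot: [0.714, 0.7, -0.0, -0.0]
ft_force: [-1.1, -0.4, -3.0]
width: 0.0108
grip_force: 55.0
```

{"name": "step_arm", "arguments": {"delta_pos": [[0,0,-0.08],[0,0,-0.08],[0,0,0]], "turn": [0,0,0]}}

```text
time: 13.6
ee_pos: [0.5871, -0.1562, 0.2558]
eef_rot: [0.714, 0.7, 0.0, 0.0]
ft_force: [-1.4, 1.3, 0.9]
width: 0.0103
grip_force: 55.0
```

{"name": "step_arm", "arguments": {"delta_pos": [[0,0,-0.08],[0,0,-0.08],[0,0,0]], "turn": [0,0,0]}}

```text
time: 13.9
ee_pos: [0.587, -0.1567, 0.2517]
eef_rot: [0.714, 0.7, 0.0, 0.0]
ft_force: [-1.3, -0.3, 2.7]
width: 0.0107
grip_force: 55.0
```

{"name": "step_arm", "arguments": {"delta_pos": [[0,0,-0.08],[0,0,-0.08],[0,0,0]], "turn": [0,0,0]}}

```text
time: 14.2
ee_pos: [0.5865, -0.1567, 0.2471]
eef_rot: [0.714, 0.7, -0.0, -0.0]
ft_force: [-2.8, -1.1, 1.8]
width: 0.0105
grip_force: 55.0
```

{"name": "step_arm", "arguments": {"delta_pos": [[0,0,-0.08],[0,0,-0.08],[0,0,0]], "turn": [0,0,0]}}

```text
time: 14.5
ee_pos: [0.5865, -0.1565, 0.2429]
eef_rot: [0.714, 0.7, -0.0, -0.001]
ft_force: [-4.2, -0.8, 1.6]
width: 0.0105
grip_force: 55.0
```

{"name": "step_arm", "arguments": {"delta_pos": [[0,0,-0.08],[0,0,-0.08],[0,0,0]], "turn": [0,0,0]}}

```text
time: 14.8
ee_pos: [0.5866, -0.1564, 0.2389]
eef_rot: [0.714, 0.7, -0.0, -0.001]
ft_force: [-4.7, 0.5, 0.1]
width: 0.0108
grip_force: 55.0
```

{"name": "step_arm", "arguments": {"delta_pos": [[0,0,-0.08],[0,0,-0.08],[0,0,0]], "turn": [0,0,0]}}

```text
time: 15.1
ee_pos: [0.5865, -0.1564, 0.2348]
eef_rot: [0.714, 0.7, -0.0, -0.001]
ft_force: [-4.6, 0.5, 0.0]
width: 0.0106
grip_force: 55.0
```

{"name": "step_arm", "arguments": {"delta_pos": [[0,0,-0.08],[0,0,-0.08],[0,0,0]], "turn": [0,0,0]}}

```text
time: 15.4
ee_pos: [0.5865, -0.1565, 0.2307]
eef_rot: [0.714, 0.7, -0.001, -0.001]
ft_force: [-5.9, 0.3, -1.3]
width: 0.0104
grip_force: 55.0
```

{"name": "step_arm", "arguments": {"delta_pos": [[0,0,-0.08],[0,0,-0.08],[0,0,0]], "turn": [0,0,0]}}

```text
time: 15.7
ee_pos: [0.5859, -0.1568, 0.2261]
eef_rot: [0.714, 0.7, -0.001, -0.001]
ft_force: [-6.2, -0.7, -5.5]
width: 0.0104
grip_force: 55.0
```

{"name": "step_arm", "arguments": {"delta_pos": [[0,0,-0.06],[0,0,-0.06],[0,0,0]], "turn": [0,0,0]}}

```text
time: 16.0
ee_pos: [0.5868, -0.1561, 0.2237]
eef_rot: [0.714, 0.7, -0.0, -0.001]
ft_force: [-4.0, 0.6, -4.5]
width: 0.0103
grip_force: 55.0
```

{"name": "step_arm", "arguments": {"delta_pos": [[0,0,-0.06],[0,0,-0.06],[0,0,0]], "turn": [0,0,0]}}

```text
time: 16.3
ee_pos: [0.5876, -0.1564, 0.2215]
eef_rot: [0.714, 0.7, 0.0, 0.0]
ft_force: [0.6, -0.2, -3.8]
width: 0.0106
grip_force: 55.0
```

{"name": "step_arm", "arguments": {"delta_pos": [[0,0,-0.05],[0,0,-0.05],[0,0,0]], "turn": [0,0,0]}}

```text
time: 16.6
ee_pos: [0.5872, -0.1564, 0.219]
eef_rot: [0.714, 0.7, 0.0, 0.0]
ft_force: [0.1, 0.2, -3.8]
width: 0.0106
grip_force: 55.0
```

The sideways force has dropped to zero, so the keepers have snapped shut. Next I'll feel for the seats.

{"name": "step_arm", "arguments": {"delta_pos": [[0,0,-0.04],[0,0,-0.04],[0,0,0]], "turn": [0,0,0]}}

```text
time: 16.9
ee_pos: [0.5873, -0.1564, 0.2173]
eef_rot: [0.714, 0.7, 0.0, 0.0]
ft_force: [0.0, 0.5, -0.3]
width: 0.0107
grip_force: 55.0
```

{"name": "step_arm", "arguments": {"delta_pos": [[0,0,-0.04],[0,0,0]], "turn": [0,0]}}

```text
time: 17.1
ee_pos: [0.5874, -0.1565, 0.2168]
eef_rot: [0.714, 0.7, 0.0, 0.0]
ft_force: [-1.6, 1.1, 4.2]
width: 0.0103
grip_force: 55.0
```

{"name": "step_arm", "arguments": {"delta_pos": [[0,0,-0.04],[0,0,0]], "turn": [0,0]}}

```text
time: 17.3
ee_pos: [0.5875, -0.1565, 0.2166]
eef_rot: [0.714, 0.7, 0.001, 0.001]
ft_force: [-2.5, 1.0, 10.1]
width: 0.0104
grip_force: 55.0
```

{"name": "step_arm", "arguments": {"delta_pos": [[0,0,-0.01],[0,0,0],[0,0,0],[0,0,0]], "turn": [0,0,0,0]}}

```text
time: 17.7
ee_pos: [0.5876, -0.1566, 0.2166]
eef_rot: [0.714, 0.7, 0.001, 0.001]
ft_force: [-2.8, 1.8, 10.7]
width: 0.0103
grip_force: 55.0
```

Run:
```python
from h import *
for i in range(2):
    c=camera("side");s=read_state();print(s["ft_force"],s["torque"])
im=c["image"][180:280,250:360];save("s4.png",np.clip(cv2.resize(im,None,fx=6,fy=6,interpolation=cv2.INTER_CUBIC)*1.4,0,255).astype(np.uint8))
```

```text
[-2.6958751   0.0297488  10.85705412] [0.44143875 0.79671624 0.04393143]
[-2.61963385  1.32139805 10.65897414] [0.43644635 0.7667376  0.03939942]
```

View pics/s4.png

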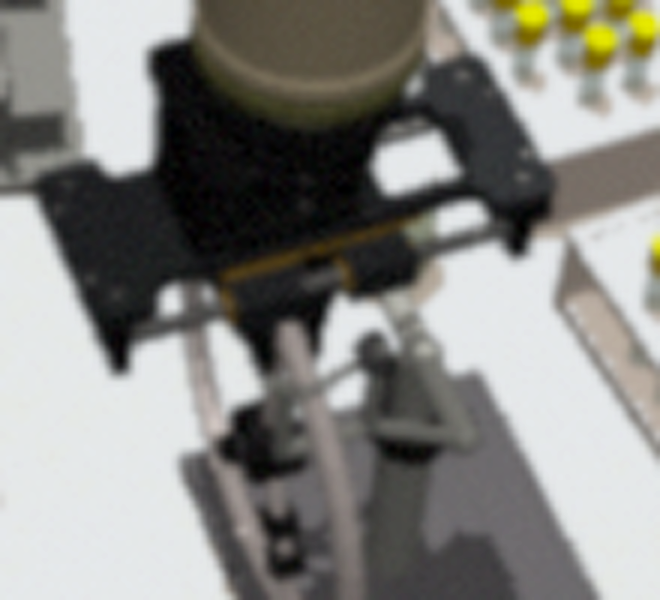

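The load is about 14 N (10.7 N plus the wheel's weight). The right keeper lies closed above the rim at crop (330,380). I'll ease off, open partway and withdraw straight up.

{"name": "step_arm", "arguments": {"delta_pos": [[0,0,0.04],[0,0,0.04],[0,0,0]], "turn": [0,0,0]}}

```text
time: 18.1
ee_pos: [0.5872, -0.1564, 0.2169]
eef_rot: [0.714, 0.7, 0.0, 0.0]
ft_force: [0.5, 0.3, 2.9]
width: 0.0109
grip_force: 55.0
```

{"name": "step_arm", "arguments": {"delta_pos": [[0,0,0],[0,0,0],[0,0,0],[0,0,0],[0,0,0],[0,0,0],[0,0,0],[0,0,0]], "turn": [0,0,0,0,0,0,0,0], "grip": 0.5}}

```text
time: 18.9
ee_pos: [0.587, -0.1565, 0.2168]
eef_rot: [0.714, 0.7, 0.0, 0.0]
ft_force: [-0.4, 1.0, 0.5]
width: 0.0435
grip_force: 0.0
```

{"name": "step_arm", "arguments": {"delta_pos": [[0,0,0.2],[0,0,0.4],[0,0,0.6],[0,0,0.8],[0,0,1],[0,0,1],[-0.5,0,1],[-1,0.5,0.5],[-1,1,0],[-1,1,0],[0,1,0],[0,0,0]], "turn": [0,0,0,0,0,0,0,0,0,0,0,0]}}

```text
time: 20.1
ee_pos: [0.4994, -0.0654, 0.3564]
eef_rot: [0.712, 0.702, 0.001, 0.001]
ft_force: [0.3, 0.4, 0.5]
width: 0.0437
grip_force: 0.0
```

Run:
```python
from h import *
c=camera("side");P=pts(c);print(read_state()["ft_force"])
im=c["image"][185:285,255:365];save("s5.png",np.clip(cv2.resize(im,None,fx=6,fy=6,interpolation=cv2.INTER_CUBIC)*1.4,0,255).astype(np.uint8))
q=P[180:290,250:350].reshape(-1,3);q=q[(abs(q[:,0]-.587)<.014)&(q[:,2]>.06)&(q[:,2]<.25)]
t=q[q[:,2]>.21];print(len(q),q.min(0),q.max(0),t.mean(0))
```

```text
[ 0.16661212 -0.62095494  0.19773718]
871 [ 0.57314523 -0.25138276  0.06001059] [ 0.6008789  -0.06395809  0.24993115] [ 0.58379171 -0.16697603  0.22895456]
```

View pics/s5.png

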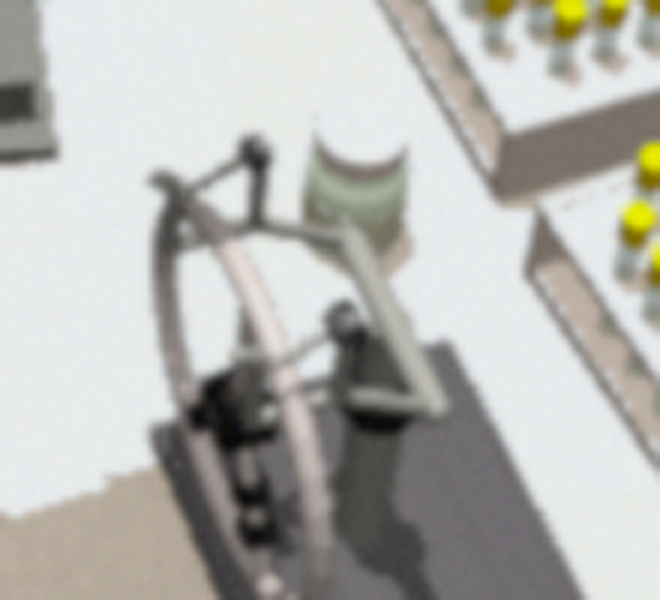

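The wheel hangs on both prongs, spanning y -0.251 to -0.064 (centre about -0.157). Both keepers are closed over the rim, at crop (215,180) and (300,350), and the gripper is clear. I'll hand it in.

```bash
python3 -c "
from bench import *
print(close_job())"
```

```text
the job is handed in; nothing more can be done
None
```

The wheel hangs by its rim on both prongs with both keepers closed above it; it was seated at about 14 N and released, and the job is handed in (no verdict was returned).

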